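Vent the evaporating hood

ROBOT

A 7-joint arm with a two-finger parallel gripper is mounted at the origin on a cart in front of the work surface, level with it; the furniture and walls round the work are solid. World frame = base frame: x ahead of the robot, y to its left, z up, the work surface at z = 0. Lengths are in m, angles in rad, forces in N, time in s.
With the tool pointing down it reaches from about 0.4 to 0.85 m from the base axis. Payload 10.4 kg.
Tool frame: the origin (TCP) lies between the finger pads; the fingertips stand 11 mm ahead of it and the grasp point (between the pads) lies 8 mm behind it; z points along the fingers, y is the line along which they close (so a half turn about z gives the same grasp; the last joint's range is limited). The gripper opens to 85 mm and grips with 20 to 120 N. Pads are 22 mm wide; open, the fingers measure 114 mm over their backs; the gripper's body (76 mm by 85 mm) begins 54 mm behind the grasp point. The pads swing forward as they close: fully open they stand 13 mm farther back than shut.
Start: joints at [1.119, 0.332, -0.065, 1.46, 0.022, 1.35, -0.088], TCP at [0.26, -0.568, 0.242] pointing down, gripper open.
Joint ranges: [-2.6, 2.6], [-0.5, 2.12], [-1.47, 1.34], [0.16, 2.42], [-1.27, 4.41], [0.06, 2.06], [-2.6, 2.6]. Speed limits (rad/s): [2.22, 2.22, 2.79, 2.79, 3.14, 3.14, 3.14].

INTERFACE

Orientations are given as a 3x3 rotation matrix whose columns are the frame's x, y, z axes.
In Python, from station import ctrl gives the robot as it stands. The module is installed in compiled form; this text tells all that it offers.
- The arm moves only by the tool jog_arm, never from a script. Its argument "rows" is a list of rows, each a list of 7 numbers: the turn, a rotation vector about the tool's x, y, z in degrees, then the shift along the tool's x, y, z in mm, then the gripper's target within -1 to 1 (shut at 1, half-way at 0, fully open at -1). In form: [[wx, wy, wz, dx, dy, dz, jaw], ...]. A call has 1 to 20 rows; each row is the pose to reach, as a shift and turn from the pose commanded when the call began, along the tool's axes at that moment; what a row does not reach only later rows make up. A row lasts 1/8 s, in which the tool goes at most 62.5 mm and 10.7 degrees, less where a joint would pass 70% of its speed; a pose out of reach is approached as far as the arm can. A call with a gripper value outside its range is refused whole. The fingers move at their own pace and stop on an object; the grip force is fixed at half the most. Time passes only in rows, so rows that repeat a pose let the fingers close. It gives the time, the measured TCP pose, the force, the opening and the grip force at its end, in the units of the state.
- ctrl.sense(): the state, without advancing time (a new reading comes with each control period).
- ctrl.snapshot(name): name is "side" or "top" or "wrist"; returns a dict with "frame" (400x640x3 uint8, red, green, blue), "camera_matrix" (3x3 intrinsics, pixels), "extrinsics" (4x4, takes a point from camera to world coordinates). Camera axes: x right, y up, looking along -z (the intrinsics and any distortion apply to the point x, -y, -z); pixel columns grow to the right and rows downward; lengths in m; the calibration is good to about 2 mm. A picture is of the moment at which its call begins. There is no depth.
- ctrl.close_job(): hands the job in; it is judged then, once.
The state is a dict: "t": time; "joint_positions": joint angles; "qd": joint speeds; "tau": joint torques, N m; "position": TCP position; "eef_rot": TCP orientation; "wrist_force": force on the tool from outside, world axes, zero at the start; "ft_torque": the same for the moment, N m; "grip_width": opening from 0.0 (shut) to 1.0 (fully open); "grip_force": force on a finger pad.
Only numpy, scipy, OpenCV 4.12 (cv2) and the standard library are available. Lean on these libraries where they do the work, as an engineer would, in place of code of your own. Each camera call takes 0.05 s, during which the arm holds its last target. There are 200 camera calls.

TASK

The small two-bay hood holds an open porcelain basin in one bay and a capped sample pot in the other. Swing up the vent flap over the bay with the open basin until it stands at the same angle as the setting pointer between the two flaps, to within 5 degrees, and finish while holding it steady there by the round grip at its front, because it has no stay and falls shut when released. Keep the other flap closed, and do not disturb the pointer, what stands in the bays or the things lying around the hood.

Things in the scene. Friction and masses are not known exactly. Their poses are not given: they have to be found in the camera images.
- hood: white two-bay bench hood, fixed, open at the front: 252 mm wide, 142 mm deep; open frames at the sides and between left (+y) and right (-y) bay. Origin: on the worktop under its middle; x points from open front to back, y left, z up. Hinge axis of flaps and pointer: parallel to y at x = +55, z = 110 mm. A thin quadrant bar of radius 70 mm about it stands up between the flaps
- flap_left (a joint): left vent flap (hood +y side): aluminium plate 102 mm wide, 5 mm thick, reaching 113 mm forward (hood -x) from its hinge at the hood's back edge. Value in rad: 0 = closed, level; grows as the front edge swings up (stop at 1.6). Turns freely, weighs 0.15 to 0.31 kg, falls shut when let go
- flap_right (a joint): right vent flap (hood -y side): aluminium plate 102 mm wide, 5 mm thick, reaching 113 mm forward (hood -x) from its hinge at the hood's back edge. Value in rad: 0 = closed, level; grows as the front edge swings up (stop at 1.6). Turns freely, weighs 0.15 to 0.31 kg, falls shut when let go
- flap_left_grip (a point): centre of the left flap's grip: upright grey disc, 24 mm diameter, 12 mm thick (along hood y), on a 10 mm high neck sticking forward from the middle of the flap's front edge; overhangs free in front of the hood, 150 mm from the hinge axis, 110 mm above the worktop when closed. Can turn between flat finger pads. Axes follow the flap: x to hinge, y along hinge, z up when closed
- flap_right_grip (a point): centre of the right flap's grip: upright grey disc, 24 mm diameter, 12 mm thick (along hood y), on a 10 mm high neck sticking forward from the middle of the flap's front edge; overhangs free in front of the hood, 150 mm from the hinge axis, 110 mm above the worktop when closed. Can turn between flat finger pads. Axes follow the flap: x to hinge, y along hinge, z up when closed
- flap_left_hinge (a point): point on the hinge axis in the middle of the left flap's width (hood x +55, y +64, z 110 mm)
- flap_right_hinge (a point): point on the hinge axis in the middle of the right flap's width (hood x +55, y -64, z 110 mm)
- setting_pointer (a joint): dark flat steel pointer in the gap between the flaps, on the same hinge axis, 7 mm thick, 12 mm wide, 96 mm long, clamped stiffly at the angle wanted. Joint value in rad, counted like the flaps' (0 = level to the front, grows upward; set between about 0.5 and 1.15)
- pointer_tip (a point): tip of the setting pointer, 96 mm from the hinge axis; point axes follow the pointer: x from tip to hinge, y along the hinge
- basin_centre (a point): centre (18 mm above its foot) of the open white porcelain basin, 92 mm in diameter, 36 mm high, standing on the 6 mm floor of one bay
- capped_pot_centre (a point): centre (28 mm above its foot) of the capped sample pot, a white jar with a screw lid, 48 mm in diameter, 56 mm high, standing in the other bay
- vial: bystander: capped vial, 38 mm in diameter, 66 mm high, beside the hood on its left; origin under its centre
- tweezers: bystander: tweezers 125 mm long, 9 mm high, lying in front of the hood; origin under the centre
- stopper: bystander: rubber stopper 30 mm in diameter, 26 mm high, beside the hood on its right; origin under its centre
- pen: bystander: pen 134 mm long, 10 mm high, lying in front of the hood; origin under its centre

How it is judged:
By the outcome, as a careful person would: the job done as asked, in the order asked, and still so for the second after the job is handed in, while the arm keeps its last pose, push and grip.
It also fails if it takes over 32 s, if anything falls off the work surface, if the arm or the gripper's body presses on something with over 40 N, if the wrist force passes 120 N, or if a joint passes its speed limit or range.

## Working session

There is one attempt and no reset: what is moved stays moved. The work goes in short steps, Python scripts to look and compute and a tool call to move; the robot and the scene stay as the last step left them, time stands still between calls to the robot, and variables do not carry over. Pictures are saved under pics/ and viewed, at most 10 in all, crops included, and the job is handed in when it is done.

Besides the shell and the picture viewer there is one more tool, called after "Emit:" by a JSON object that holds its "op" and its "data", one argument or row to a line. jog_arm: Moves the arm, as the interface text tells. Its arguments: {"type":"object","properties":{"rows":{"type":"array","items":{"type":"array","items":{"type":"number"}}}},"required":["rows"]}

```bash
mkdir -p pics; python3 - <<'E'
from station import ctrl
import cv2,numpy as np
np.set_printoptions(precision=4,suppress=True)
for n in ("side","top"):
    s=ctrl.snapshot(n); cv2.imwrite(f"pics/{n}0.png",s["frame"][...,::-1]); print(n,s["camera_matrix"],s["extrinsics"]); print([k for k in s])
print(ctrl.sense())
E
```

```text
side [[450.8846   0.     317.2114]
 [  0.     450.8846 197.1176]
 [  0.       0.       1.    ]] [[-0.9999  0.0111 -0.0109  0.5198]
 [-0.0153 -0.5864  0.8099  0.8782]
 [ 0.0026  0.81    0.5865  0.6831]
 [ 0.      0.      0.      1.    ]]
['frame', 'camera_matrix', 'extrinsics']
top [[427.0702   0.     314.8981]
 [  0.     427.0702 197.5339]
 [  0.       0.       1.    ]] [[-0.0231  0.9953 -0.0941  0.4518]
 [-0.9995 -0.0211  0.0218  0.0537]
 [ 0.0197  0.0946  0.9953  1.012 ]
 [ 0.      0.      0.      1.    ]]
['frame', 'camera_matrix', 'extrinsics']
{'t': 0.1, 'joint_positions': array([ 1.1194,  0.3328, -0.0647,  1.4608,  0.0216,  1.3499, -0.0885]), 'qd': array([ 0.0005, -0.002 , -0.0018, -0.0015, -0.0005,  0.0011,  0.001 ]), 'tau': array([  0.0013, -62.6747,   0.049 , -39.2431,   0.0162,   0.007 ,
         0.    ]), 'position': array([ 0.2597, -0.5681,  0.2416]), 'eef_rot': array([[ 0.9094,  0.4158, -0.0006],
       [ 0.4158, -0.9094,  0.0011],
       [-0.    , -0.0013, -1.    ]]), 'wrist_force': array([ 0.2081,  0.8231, -0.3034]), 'ft_torque': array([-0.0092,  0.0424, -0.0183]), 'grip_force': 0.0, 'grip_width': 0.998317681520298}
```

View pics/side0.png

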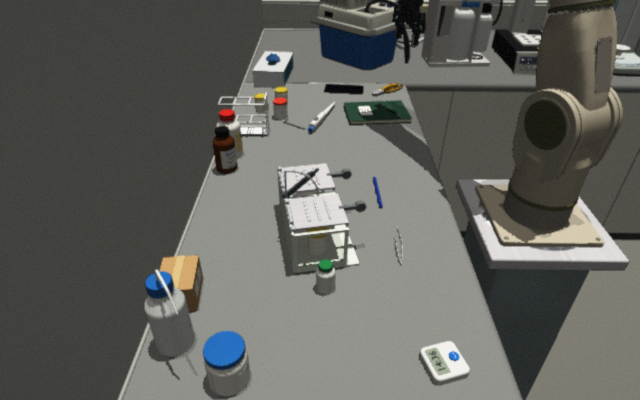

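View pics/top0.png

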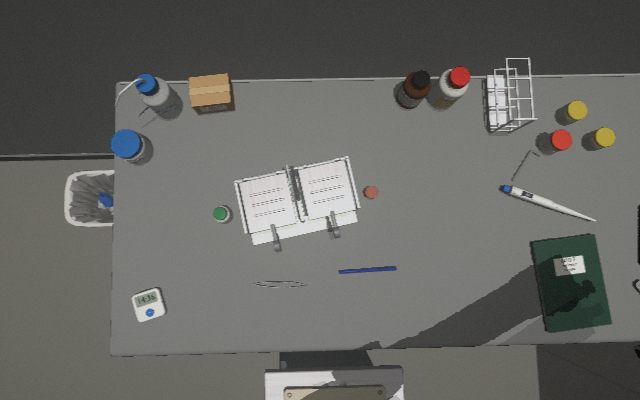

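Side: hood at about (315,215), both grips at (347,174) and (361,206), pointer (290-318,170-195). Top: grips at (276,238) and (335,225), pointer near (297,190). Enlarging both.

```bash
python3 - <<'E'
import cv2,numpy as np
a=cv2.imread("pics/side0.png")[150:280,265:395]
b=cv2.imread("pics/top0.png")[140:270,220:385]
cv2.imwrite("pics/c_side.png",cv2.resize(a,None,fx=4.6,fy=4.6,interpolation=cv2.INTER_CUBIC))
cv2.imwrite("pics/c_top.png",cv2.resize(b,None,fx=4.6,fy=4.6,interpolation=cv2.INTER_CUBIC))
E
```

```text
(no output)
```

View pics/c_side.png

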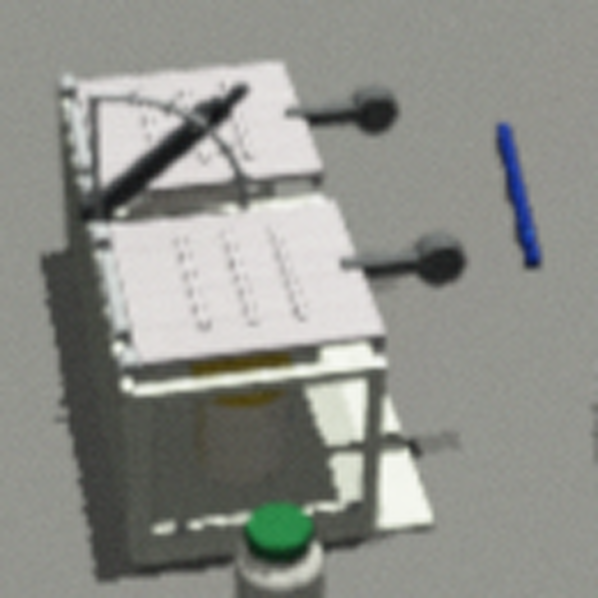

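View pics/c_top.png

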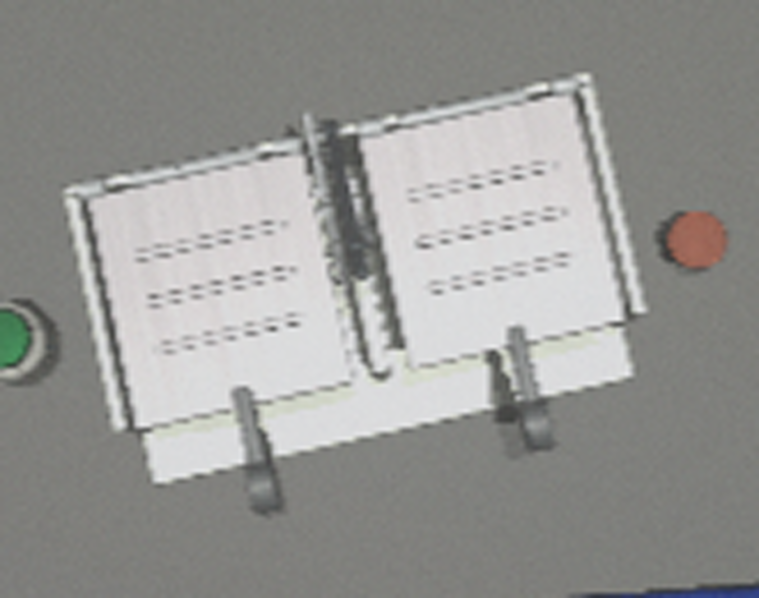

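The pot (yellow lid, narrow cylinder, crop about (245,410)) is in the left bay, so the basin is under the right flap. I'll fit the hood pose and pointer angle next.

```bash
cat > h.py <<'E'
import numpy as np,cv2
from station import ctrl
from scipy.optimize import least_squares
from scipy.spatial.transform import Rotation as R
np.set_printoptions(precision=4,suppress=True)
def proj(P,K,E):
    c=(np.asarray(P)-E[:3,3])@E[:3,:3]; c=c*[1,-1,-1]; u=c@K.T; return u[:,:2]/u[:,2:]
def hoodpts(p,th_fl=(0,0),ptr=None):
    x,y,a=p; Rz=R.from_euler('z',a)
    return lambda q: Rz.apply(np.atleast_2d(q))+[x,y,0]
def grip(th,s): return [.055-.15*np.cos(th),.064*s,.11+.15*np.sin(th)]
E
python3 - <<'E'
from h import *
S=ctrl.snapshot("side");T=ctrl.snapshot("top")
o=lambda c,off:np.array(c)/4.6+off
so,to=np.array([265,150]),np.array([220,140])
side=np.array([o(c,so) for c in [(441,260),(375,110),(243,90),(90,212)]])
top=np.array([o(c,to) for c in [(264,488),(537,430),(358,275),(345,135),(70,190),(588,78)]])
def res(v):
    f=hoodpts(v[:3]);t=v[3];tip=[.055-.096*np.cos(t),0,.11+.096*np.sin(t)]
    L=[grip(0,1),grip(0,-1),tip,[.055,0,.11]]
    a=proj(f(L),S["camera_matrix"],S["extrinsics"])-side
    b=proj(f(L+[[.071,.126,.11],[.071,-.126,.11]]),T["camera_matrix"],T["extrinsics"])-top
    b[4:]*=.5;b[3]*=.5;a[3]*=.5
    return np.r_[a,b].ravel()
r=least_squares(res,[.45,.05,.2,.8])
print(r.x,np.degrees(r.x[2:]));print(r.fun.reshape(-1,2))
f=hoodpts(r.x[:3]);
for t in (0,.4,r.x[3]): print(t,f(grip(t,-1)))
E
```

```text
[0.5424 0.0713 0.1899 0.736 ] [10.8784 42.172 ]
[[ 0.323  -0.7561]
 [ 0.9061 -0.6169]
 [ 1.4131 -2.2369]
 [ 1.1854 -0.3453]
 [-0.6288 -0.2048]
 [-0.4087 -0.5333]
 [ 0.4183  0.3539]
 [-1.5561  0.4846]
 [-1.4866 -3.027 ]
 [-0.0069 -2.9709]]
0 [[ 0.4612 -0.0095  0.11  ]]
0.4 [[ 0.4728 -0.0073  0.1684]]
0.7360401647452437 [[ 0.4993 -0.0022  0.2107]]
```

Emit:
{"op": "jog_arm", "data": {
  "rows": [
    [0,0,3,40,-40,0,-1],
    [0,0,6,80,-80,0,-1],
    [0,0,9,120,-120,0,-1],
    [0,0,12,160,-160,0,-1],
    [0,0,13.7,200,-205,0,-1],
    [0,0,13.7,240,-245,0,-1],
    [0,0,13.7,280,-285,0,-1],
    [0,0,13.7,320,-325,0,-1],
    [0,0,13.7,360,-365,0,-1],
    [0,0,13.7,390,-400,0,-1],
    [0,0,13.7,415,-424,0,-1],
    [0,0,13.7,415,-424,0,-1],
    [0,0,13.7,415,-424,0,-1]
  ]
}}

```text
t: 1.82
position: [0.4608, -0.0111, 0.2421]
eef_rot: [[0.982, 0.188, -0.0], [0.188, -0.982, -0.0], [-0.001, 0.0, -1.0]]
wrist_force: [0.6, 0.6, 0.3]
grip_width: 0.997
grip_force: 0.0
```

```bash
python3 - <<'E'
from h import *
s=ctrl.snapshot("wrist"); cv2.imwrite("pics/w1.png",s["frame"][...,::-1]); print(s["camera_matrix"],s["extrinsics"])
d=ctrl.sense();print({k:d[k] for k in("t","position","eef_rot","joint_positions","wrist_force")})
E
```

```text
[[333.4771   0.     319.7426]
 [  0.     333.4771 200.5809]
 [  0.       0.       1.    ]] [[ 0.188   0.9365  0.2959  0.5376]
 [-0.9822  0.179   0.0575  0.0034]
 [ 0.0008 -0.3014  0.9535  0.3735]
 [ 0.      0.      0.      1.    ]]
{'t': 1.875, 'position': array([ 0.4607, -0.0114,  0.2422]), 'eef_rot': array([[ 0.9823,  0.1871, -0.0003],
       [ 0.1871, -0.9823, -0.0004],
       [-0.0004,  0.0003, -1.    ]]), 'joint_positions': array([ 0.5359, -0.0008, -0.6019,  1.8454, -0.0001,  1.2973, -1.4486]), 'wrist_force': array([-0.3346,  0.1452, -1.1397])}
```

View pics/w1.png

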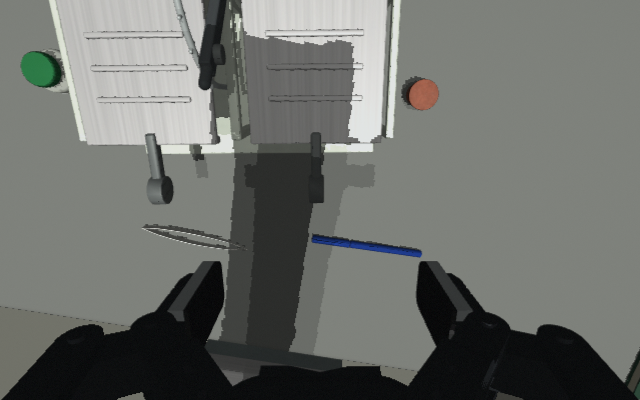

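Wrist view: right grip disc (316,190), left disc (160,190), pointer tip (205,85); fingers straddle the right grip. I'll refit with these added.

```bash
python3 - <<'E'
from h import *
S=ctrl.snapshot("side");T=ctrl.snapshot("top");W=ctrl.snapshot("wrist")
o=lambda c,off:np.array(c)/4.6+off
so,to=np.array([265,150]),np.array([220,140])
side=np.array([o(c,so) for c in [(441,260),(375,110),(243,90)]])
top=np.array([o(c,to) for c in [(264,488),(537,430),(358,275)]])
wr=np.array([(160,190),(316,190),(205,86)])
def res(v):
    f=hoodpts(v[:3]);t=v[3];tip=[.055-.096*np.cos(t),0,.11+.096*np.sin(t)]
    P=f([grip(0,1),grip(0,-1),tip])
    return np.r_[tuple(proj(P,c["camera_matrix"],c["extrinsics"])-m for c,m in((S,side),(T,top),(W,wr)))].ravel()
r=least_squares(res,[.45,.05,.2,.8],loss='soft_l1')
print(r.x,np.degrees(r.x[2:]));print(res(r.x).reshape(-1,2))
f=hoodpts(r.x[:3]);g=f(grip(0,-1))[0];d=ctrl.sense()
print(g,(g-d["position"])@d["eef_rot"]*1e3)
cv2.imwrite("pics/side_big.png",cv2.resize(S["frame"][155:225,270:370,::-1],None,fx=8,fy=8,interpolation=cv2.INTER_CUBIC))
E
```

```text
[0.5456 0.0713 0.1805 0.733 ] [10.3422 42.    ]
[[-1.3851 -0.4883]
 [-0.146  -0.445 ]
 [-0.0161 -2.1313]
 [-1.1359 -1.9524]
 [-0.8144 -1.7088]
 [ 0.3207 -1.164 ]
 [ 0.5572 -0.3413]
 [ 0.5959  0.7177]
 [-1.738   1.2043]]
[ 0.4637 -0.0087  0.11  ] [  3.2799  -2.0434 132.2667]
```

View pics/side_big.png

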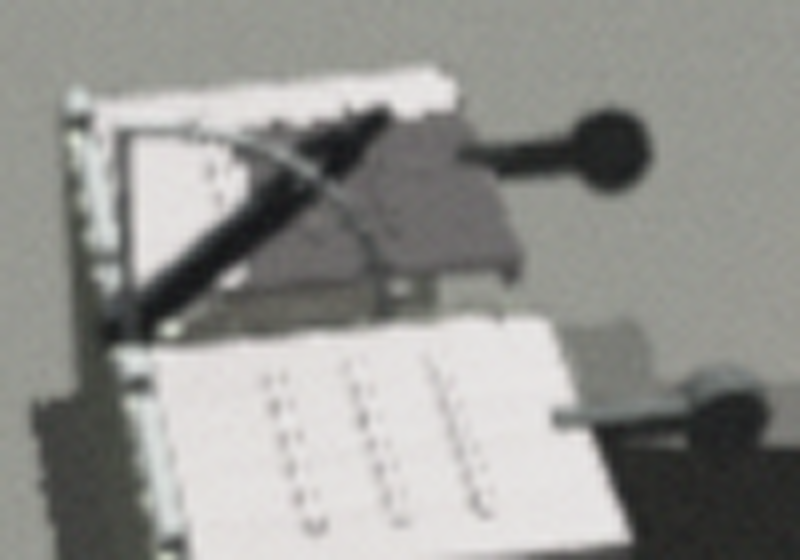

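The side view shows the pointer line from (125,330) to (385,112) in this crop. I'll work out its angle from that line on its own.

```bash
python3 - <<'E'
from h import *
S=ctrl.snapshot("side");K,E=S["camera_matrix"],S["extrinsics"]
m=np.array([(125,328),(250,222),(385,112)])/8+[270,155]
md=m[2]-m[0]; am=np.degrees(np.arctan2(-md[1],md[0]))
gl=np.array([(610,150)])/8+[270,155]
for p in ([.5456,.0713,.1805],[.5424,.0713,.1899]):
    f=hoodpts(p); print("grip",proj(f(grip(0,-1)),K,E)-gl)
    for t in np.radians([36,38,40,42,44]):
        q=lambda r:[.055-r*np.cos(t),0,.11+r*np.sin(t)]
        u=proj(f([q(0.004),q(.05),q(.096)]),K,E);d=u[2]-u[0]
        print(np.degrees(t),np.degrees(np.arctan2(-d[1],d[0]))-am,np.linalg.norm(d)-np.linalg.norm(md),(u-m).ravel())
E
```

```text
grip [[ 0.1394 -0.2837]]
36.0 -4.462227218906314 -0.7780167420879991 [ 1.2505 -1.7688  2.3698 -0.3553  2.6173  1.2907]
38.0 -2.683766647717249 -0.9365181611053828 [ 1.2102 -1.8068  1.8763 -0.8487  1.6912  0.3086]
40.0 -0.8839489627436663 -1.107082567649833 [ 1.1682 -1.8436  1.36   -1.3265  0.7185 -0.6448]
42.0 0.9384618941735638 -1.288807559905841 [ 1.1245 -1.8791  0.8215 -1.7882 -0.2998 -1.5681]
44.0 2.7846617498353936 -1.4807203941238 [ 1.0792 -1.9132  0.2613 -2.2331 -1.3626 -2.4598]
grip [[ 1.173  -0.4511]]
36.0 -4.249804169021331 -0.6807651062035234 [ 2.7457 -1.6244  3.8649 -0.3043  4.1027  1.2533]
38.0 -2.4835647588892797 -0.8337984573125681 [ 2.7055 -1.6623  3.3735 -0.7952  3.1811  0.2759]
40.0 -0.696539579065302 -0.9994395044950792 [ 2.6636 -1.6989  2.8593 -1.2704  2.213  -0.6725]
42.0 1.112534038349338 -1.1768189056856784 [ 2.6201 -1.7341  2.3229 -1.7293  1.1993 -1.5906]
44.0 2.9448829527963127 -1.3649958382245728 [ 2.5749 -1.768   1.7648 -2.1713  0.1411 -2.477 ]
```

Emit:
{"op": "jog_arm", "data": {
  "rows": [
    [0,0,0,2,-2,40,-0.4],
    [0,0,0,2,-2,80,-0.4],
    [0,0,0,2,-2,110,-0.4],
    [0,0,0,2,-2,130,-0.4],
    [0,0,0,2,-2,140,-0.4],
    [0,0,0,2,-2,140,-0.4]
  ]
}}

```text
t: 2.82
position: [0.4625, -0.0081, 0.1022]
eef_rot: [[0.982, 0.188, -0.001], [0.188, -0.982, 0.0], [-0.001, -0.0, -1.0]]
wrist_force: [-0.1, 0.3, 0.9]
grip_width: 0.699
grip_force: 0.0
```

Emit:
{"op": "jog_arm", "data": {
  "rows": [
    [0,0,0,0,0,0,0.3],
    [0,0,0,0,0,0,0.3],
    [0,0,0,0,0,0,0.5],
    [0,0,0,0,0,0,0.5],
    [0,0,0,0,0,0,1],
    [0,0,0,0,0,0,1],
    [0,0,0,0,0,0,1],
    [0,0,0,0,0,0,1]
  ]
}}

```text
t: 3.82
position: [0.4626, -0.0078, 0.1025]
eef_rot: [[0.982, 0.189, 0.0], [0.189, -0.982, -0.0], [0.0, 0.0, -1.0]]
wrist_force: [-2.7, 1.1, 5.7]
grip_width: 0.131
grip_force: 58.6
```

```bash
python3 - <<'E'
from h import *
s=ctrl.snapshot("wrist"); cv2.imwrite("pics/w2.png",s["frame"][...,::-1])
d=ctrl.sense();print({k:d[k] for k in("t","position","grip_width","grip_force","joint_positions","wrist_force")})
# arc shifts of the TCP in tool axes (dx,dz mm) for flap angles, hood yaw from mean
a=np.radians(10.6)
Rt=d["eef_rot"]
for t in range(0,42,3):
    th=np.radians(t); h=.15*(1-np.cos(th)); w=np.array([h*np.cos(a),h*np.sin(a),.15*np.sin(th)]); print(t,w@Rt*1e3)
th=np.radians(41);h=.15*(1-np.cos(th)); print(41,np.array([h*np.cos(a),h*np.sin(a),.15*np.sin(th)])@Rt*1e3)
E
```

```text
{'t': 3.875, 'position': array([ 0.4626, -0.0077,  0.1025]), 'grip_width': 0.1297739062350586, 'grip_force': 58.6236047744751, 'joint_positions': array([ 0.4985,  0.1621, -0.6144,  2.01  ,  0.1108,  1.0015, -1.5504]), 'wrist_force': array([-1.9862,  0.1019,  5.4238])}
0 [0. 0. 0.]
3 [ 0.206   0.0015 -7.8504]
6 [  0.8226   0.0052 -15.6792]
9 [  1.8481   0.0108 -23.4651]
12 [  3.2797   0.0185 -31.1866]
15 [  5.1134   0.0282 -38.8225]
18 [  7.3442   0.0399 -46.3521]
21 [  9.966    0.0535 -53.7546]
24 [ 12.9717   0.0691 -61.0097]
27 [ 16.3529   0.0865 -68.0976]
30 [ 20.1005   0.1058 -74.9988]
33 [ 24.204    0.1268 -81.6944]
36 [ 28.6524   0.1495 -88.1661]
39 [ 33.4334   0.1739 -94.396 ]
41 [ 36.799    0.1911 -98.4066]
```

View pics/w2.png

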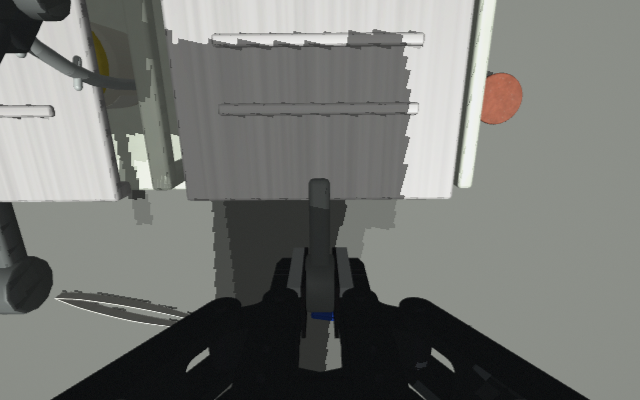

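Wrist view: disc firmly between the pads at (320,285), pot's yellow lid in the left bay at (100,60). Lifting along the arc.

Emit:
{"op": "jog_arm", "data": {
  "rows": [
    [0,0,0,0.2,0,-8,1],
    [0,0,0,0.8,0,-16,1],
    [0,0,0,1.8,0,-23.5,1],
    [0,0,0,3.3,0,-31,1],
    [0,0,0,5,0,-39,1],
    [0,0,0,7.3,0,-46.5,1],
    [0,0,0,10,0,-54,1],
    [0,0,0,13,0,-61,1],
    [0,0,0,16.4,0,-68,1],
    [0,0,0,20,0,-75,1],
    [0,0,0,20,0,-75,1]
  ]
}}

```text
t: 5.25
position: [0.4824, -0.0039, 0.1777]
eef_rot: [[0.982, 0.189, -0.0], [0.189, -0.982, 0.0], [-0.0, -0.0, -1.0]]
wrist_force: [-2.7, 5.4, -2.5]
grip_width: 0.124
grip_force: 58.8
```

Low forces; on to 41°.

Emit:
{"op": "jog_arm", "data": {
  "rows": [
    [0,0,0,2,0,-3.5,1],
    [0,0,0,4,0,-6.7,1],
    [0,0,0,6.3,0,-10,1],
    [0,0,0,8.6,0,-13.2,1],
    [0,0,0,11,0,-16.3,1],
    [0,0,0,13.4,0,-19.4,1],
    [0,0,0,15,0,-21.4,1],
    [0,0,0,16.8,0,-23.4,1],
    [0,0,0,16.8,0,-23.4,1],
    [0,0,0,16.8,0,-23.4,1]
  ]
}}

```text
t: 6.5
position: [0.4983, -0.0007, 0.2005]
eef_rot: [[0.982, 0.189, -0.001], [0.189, -0.982, 0.0], [-0.001, -0.0, -1.0]]
wrist_force: [-1.6, 4.0, -4.1]
grip_width: 0.132
grip_force: 58.5
```

```bash
python3 - <<'E'
from h import *
s=ctrl.snapshot("side"); cv2.imwrite("pics/side2.png",cv2.resize(s["frame"][145:220,270:370,::-1],None,fx=8,fy=8,interpolation=cv2.INTER_CUBIC))
d=ctrl.sense();print({k:d[k] for k in("t","position","grip_width","grip_force","wrist_force")})
E
```

```text
{'t': 6.55, 'position': array([ 0.4984, -0.0007,  0.2005]), 'grip_width': 0.1273752909987656, 'grip_force': 58.52753520011902, 'wrist_force': array([-2.9652,  5.2863, -4.5533])}
```

View pics/side2.png

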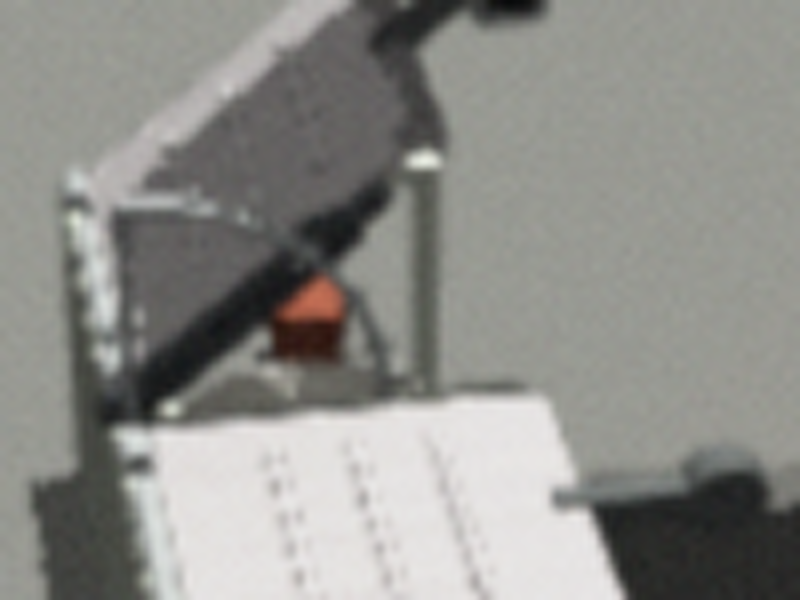

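The side view shows the pointer (125,408)-(385,190) and the flap's near edge just along it, from about (130,400) to (435,145). I'll check the far edge against the model.

```bash
python3 - <<'E'
from h import *
S=ctrl.snapshot("side");K,E=S["camera_matrix"],S["extrinsics"]
cv2.imwrite("pics/side3.png",cv2.resize(S["frame"][125:205,270:350,::-1],None,fx=7.5,fy=7.5,interpolation=cv2.INTER_CUBIC))
f=hoodpts([.5445,.0713,.184])
for t in (36,38,40,42,44):
    th=np.radians(t);c,s=np.cos(th),np.sin(th)
    q=lambda r,y,o=.0025:[.055-r*c+o*s,y,.11+r*s+o*c]
    P=f([q(0,0,0),q(.096,0,0),q(.01,-.115),q(.113,-.115),q(.01,-.013),q(.113,-.013),q(.15,-.064,0)])
    u=(proj(P,K,E)-[270,125])*7.5
    print(t,u.round().astype(int).tolist())
# kinematic estimate from the gripper: grasp point = TCP - 8mm z
p=ctrl.sense()["position"]; g0=np.array([.4626,-.0077,.1025]);dx=np.linalg.norm((p-g0)[:2]);dz=p[2]-g0[2]
print("chord angle",2*np.degrees(np.arctan2(dx,dz)), "sin",np.degrees(np.arcsin(dz/.15)))
E
```

```text
36 [[120, 527], [384, 340], [99, 296], [359, 106], [136, 478], [419, 276], [493, 121]]
38 [[120, 527], [377, 332], [98, 295], [351, 98], [135, 477], [411, 267], [483, 109]]
40 [[120, 527], [370, 325], [97, 295], [343, 90], [134, 477], [402, 259], [472, 98]]
42 [[120, 527], [363, 318], [96, 294], [334, 82], [133, 476], [393, 251], [461, 86]]
44 [[120, 527], [355, 312], [95, 294], [325, 74], [132, 476], [384, 243], [449, 76]]
chord angle 40.81865993436628 sin 40.78565843310439
```

View pics/side3.png

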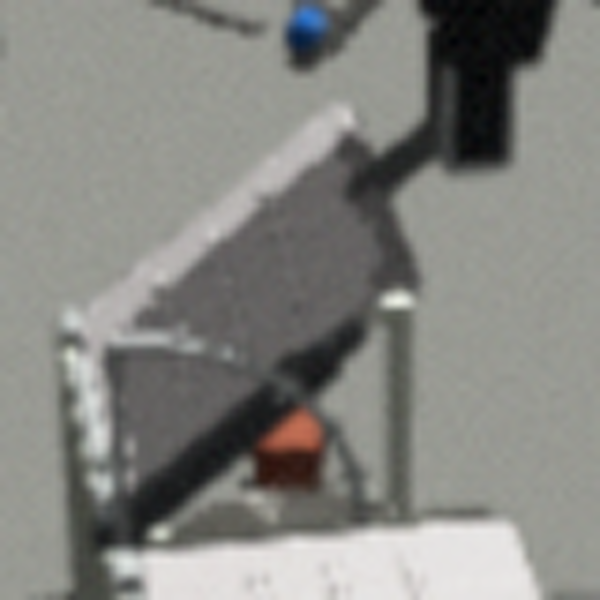

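The side crop puts the flap's far edge, (90,312) to (342,104), at about 40-41°. The pointer, (120,540) to (363,335), comes out at about 41°, so they match. The basin rim shows in the right bay at (215,510). Handing in.

```bash
python3 -c "
from station import ctrl
print(ctrl.close_job())"
```

```text
the job is handed in; nothing more can be done
None
```

I raised the right flap, over the open basin, to about 41° by its grip, within about 1.5° of the pointer by my camera measurements. The arm is holding it there, the left flap is closed, and the job is handed in.

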